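# Nest the striker plate and hold the spring probe on its dot

## Robot

A 6-joint arm with a two-finger parallel gripper is mounted at the origin on the work surface. World frame = base frame: x ahead of the robot, y to its left, z up, the work surface at z = 0. Lengths are in mm, angles in rad, forces in N, time in s.
With the tool pointing down it reaches from about 350 to 775 mm from the base axis. Payload 7.3 kg.
Tool frame: the origin (TCP) lies midway between the tips of the shut fingers; the grasp point (between the pads) lies bot.tcp_to_grasp behind it (bot.tcp_to_grasp is the distance from the TCP to the grasp point, in mm); z points along the fingers, y is the direction in which the jaws open and shut (so a half turn about z gives the same grasp; the last joint's range is limited). The gripper opens to 92 mm and grips with 3 to 60 N. Pads are 19 mm wide; open, the fingers measure 130 mm over their backs; the gripper's body (75 mm by 190 mm) begins 47 mm behind the grasp point.
Start: joints at [1.161, 0.342, 1.524, -0, 1.275, -0.146], TCP at [136.879, 506.862, 226.741] pointing down, gripper open.
Joint ranges: [-2.53, 2.53], [-0.77, 2.02], [0.04, 2.7], [-1, 4.14], [0.28, 2.66], [-3.11, 3.11]. Speed limits (rad/s): [2.57, 2.57, 3.14, 3.14, 3.14, 3.14].

## Interface

Orientations are given as [roll, pitch, yaw] about the fixed x, y, z axes, in that order (R = Rz(yaw) Ry(pitch) Rx(roll)).
In Python, from plant import bot gives the robot as it stands.
- The arm moves only by the shell command python3 -m inch 'ROWS'. ROWS is JSON, one flat list of numbers, 7 for each row, row after row: the shift along the world's x, y, z in cm, then the turn, a rotation vector about the world's x, y, z in degrees, then the gripper command: -1 is shut, 1 is fully open, values between are in proportion. In form: [tx, ty, tz, ax, ay, az, fingers, tx, ty, tz, ax, ay, az, fingers, ...]. A call has exactly 5 rows; each row is the pose to reach, as a shift and turn from the pose measured when the call began; what a row does not reach only later rows make up. A row lasts 1/10 s, in which the tool goes at most 50 mm and 8.59 degrees, less where a joint would pass 70% of its speed; a pose out of reach is approached as far as the arm can. A call with a gripper value outside its range is refused whole. The fingers move at their own pace and stop on an object; the grip force is fixed at half the most. Time passes only in rows, so rows that repeat a pose let the fingers close, or fill a call up. It gives the time, the measured TCP pose, the force and the opening at its end, in the units of the state.
- bot.get_obs(): the state, without advancing time (a new reading comes with each control period).
- bot.capture(name): name is "scene" or "side" or "wrist"; returns the picture (384x512x3 uint8, red, green, blue); there is no depth.
- bot.calibration(name): a dict with "fx", "fy", "cx", "cy" (pixels), "k1" (the pictures are not rectified: a ray, as slopes to the right and down, at radius r is drawn at 1 + k1 r^2 times it, then the intrinsics apply), "cam_to_world" (4x4, takes a point from camera to world coordinates). Camera axes: x right, y down, z forward; pixel columns grow to the right and rows downward; lengths in mm; the calibration is good to about 2 mm. A picture is of the moment at which its call begins: read the wrist's pose just before it. calibration takes no time and is no camera call; for the wrist camera it gives the pose at the moment of the call.
- bot.close_job(): hands the job in, once; it reports no verdict.
The state is a dict: "time": time; "joint_positions": joint angles; "dq": joint speeds; "tau": joint torques, N m; "tool_pos": TCP position; "tcp_rot": TCP orientation; "contact_force": force on the tool from outside, world axes, zero at the start; "moment": the same for the moment, N m; "grip_width": finger opening in mm.
Only numpy, scipy, OpenCV 4.12 (cv2) and the standard library are available. Lean on these libraries where they do the work, as an engineer would, in place of code of your own. Each camera call takes 0.05 s, during which the arm holds its last target.

## Task

Lay the zinc striker plate flat in the pocket of the yellow-rimmed nest, ridge and red dot facing up, and let go of it. Then take the blue probe out of its leaning stand and hold it upright with its sprung tip on the red dot, pressed lightly so that the tip is pushed about half-way in; never press it hard against the plate. Finish while still holding it there, and leave everything else on the table where it is.

Things in the scene. Friction and masses are not known exactly. Their poses are not given: they have to be found in the camera images.
- plate: Zinc door striker plate, 0.2 kg: a flat base 90 x 50 x 6 mm carrying a ridge 40 x 16 mm that stands 24 mm above the base. Origin at the centre of the base's underside; x along the 90 mm, y across the 50 mm, z out of the ridge side. It starts lying on the table, ridge up.
- plate_grip (a point): Middle of the plate's ridge (40 mm along the plate's x, 16 mm across its y, easy to pinch across y from above): 16 mm from the plate's centre towards -x, 18 mm above the underside; the ridge's top is 12 mm higher. Axes as the plate.
- plate_dot (a point): Centre of the red dot, 12 mm across, on the base's upper face: 28 mm from the plate's centre towards +x, 6 mm above the underside. Axes as the plate.
- nest: Fixed steel nest 130 x 90 x 20 mm (x, y, z) with a yellow rim; origin at the centre of its underside, on the table. Its pocket is 95 x 55 mm, 8 mm deep, the 95 mm along x, sharp-edged, so the plate fits either way round with 2.5 mm to spare on each side.
- pocket (a point): Centre of the pocket's floor, 12 mm above the table; axes as the nest.
- stand: Fixed stand, a 110 x 80 x 12 mm foot with a grey cradle 43 mm wide in which the probe leans about 20 degrees from upright, its top towards the stand's +x. The cradle carries the probe under its square body and backs it on the +x side; its back reaches 58 mm and its sides 45 mm up the 110 mm body, all above that is free, and so is the -x side and the way out along the probe's axis. Origin at the centre of the foot's underside.
- probe: Blue spring-tipped probe, 0.165 kg: a square body 24 x 24 x 110 mm with a black grip band and a white top. Origin at the centre of the body's lower end; z along the body towards the top, x and y square to its flats. A brass pin 8 mm thick sticks out of the lower end. In the stand its top is about 167 mm above the table.
- probe_grip (a point): Middle of the black grip band, on the probe's axis, 82 mm from the body's lower end and 28 mm below its top; axes as the probe. Best pinched across the probe's y (level while it is in the stand).
- probe_tip (a point): The very end of the probe's round-nosed pin (8 mm diameter), on the probe's axis, 35 mm below the body's lower end when not pushed in; axes as the probe.
- plunger (a joint): How far the pin is pushed into the body, m: 0 free, 0.014 fully in. A spring of 500 N/m pushes it out, so half-way in is 7 mm and 3.5 N.
- bracket: Grey cast step bracket, 90 x 60 x 82 mm, loose; leave alone. Origin at the centre of its underside.
- magnet: Orange welding magnet, 85 x 85 x 22 mm, loose; leave alone. Origin at its underside.
- mandrel_a: Stainless rivnut mandrel lying on the table, 73 mm long along x, 14 mm wide, 12 mm high; leave alone. Origin under its middle.
- mandrel_b: Second mandrel, like the first; leave alone.
- square: Steel try square lying flat, legs 100 mm (x) and 82 mm (y), 6 mm thick; leave alone. Origin on its underside at the closed end of the long leg, midway across its 25 mm width.
- marker: White and green paint marker lying on the table, 115 mm long along x, 18 mm thick; leave alone. Origin under its middle.
There are look-alikes about, which are no part of the job. What is meant by the plate is not pink, and is the smaller of those in its own colour.

How it is judged (in metres and radians):
On the way, in this order (a step that is already met when the one before it is completed fails the run):
1. the plate lies flat in the pocket, ridge up, let go (horizontal distance between plate and pocket below 0.006 m and z of plate in the frame of pocket below 0.002 m and angle between plate's own z axis and vertical below 0.06 rad and contact force between the fingers and plate below 0.2 N and linear speed of plate below 0.02 m/s), for 0.2 s.
2. the probe, held in the gripper, stands upright with its tip on the dot, pushed about half-way in (horizontal distance between probe_tip and plate_dot below 0.006 m and angle between probe_grip's own z axis and vertical below 0.12 rad and value of joint plunger between 0.0035 and 0.0105 m and contact force between probe and plate between 1 and 8 N and contact force between the fingers and probe above 1 N), for 0.3 s.
At the end, for the whole second after the job is handed in: Plate in the pocket, centre within 6 mm, underside within 2 mm of the floor, level within 0.06 rad, not touched by the fingers; probe gripped and at rest, upright within 0.12 rad, tip within 6 mm of the dot, pushed in 3.5 to 10.5 mm, 1 to 8 N on the plate, touching neither nest nor stand (all of step 2 and horizontal distance between plate and pocket below 0.006 m and z of plate in the frame of pocket below 0.002 m and angle between plate's own z axis and vertical below 0.06 rad and linear speed of probe below 0.02 m/s and contact force between the fingers and plate below 0.2 N and contact force between probe and nest below 0.2 N and contact force between probe and stand below 0.2 N); the arm keeps its last pose, push and grip.
It fails at once if another thing on the table is moved by more than 20 mm (distance of any of bracket, magnet, mandrel_a, mandrel_b, square, marker from where it was at the start of the episode above 0.02 m).
It fails at once if the probe is pressed hard on the plate (over 20 N) (contact force between probe and plate above 20 N).
It also fails if it takes over 69 s, if anything falls off the work surface, if the arm or the gripper's body presses on something with over 40 N, if the wrist force passes 120 N, or if a joint passes its speed limit or range.

## Working session

There is one attempt and no reset: what is moved stays moved. The work goes in short steps, Python scripts to look and compute and a shell command to move; the robot and the scene stay as the last step left them, time stands still between calls to the robot, and variables do not carry over. Pictures are saved under pics/ and viewed, and the job is handed in when it is done.

```bash
ls; mkdir -p pics; python3 - <<'E'
from plant import bot
import cv2,numpy as np
print(bot.get_obs()); print(bot.tcp_to_grasp)
for n in ["scene","side","wrist"]:
    c=bot.calibration(n); print(n,{k:(np.round(v,3).tolist()) for k,v in c.items()})
    cv2.imwrite(f"pics/{n}0.png",bot.capture(n)[:,:,::-1])
E
```

```text
pics
{'time': 0.0, 'joint_positions': array([ 1.16104683e+00,  3.42700481e-01,  1.52500072e+00, -4.13686099e-05,
        1.27541388e+00, -1.45979333e-01]), 'dq': array([-9.18573136e-05,  1.68052464e-03, -2.35923141e-03,  2.77836771e-04,
       -9.57637106e-04,  3.73644528e-04]), 'tau': array([-1.82618282e-03, -4.31232584e+01, -2.44215095e+01,  7.15735881e-02,
        5.61300537e-02, -1.09139201e-04]), 'tool_pos': array([136.69572432, 506.47062789, 226.06220465]), 'tcp_rot': array([-3.14008067e+00, -1.82315489e-04,  2.87783443e+00]), 'contact_force': array([ 1.17817892, -0.18793446,  0.12083255]), 'moment': array([ 0.01753787, -0.0033203 , -0.0081536 ]), 'grip_width': 91.70966193738248}
18.8
scene {'fx': 376.402, 'fy': 376.402, 'cx': 252.185, 'cy': 188.355, 'k1': -0.014, 'cam_to_world': [[-0.668, 0.54, -0.513, 1142.887], [0.744, 0.502, -0.441, 435.938], [0.019, -0.676, -0.737, 854.234], [0.0, 0.0, 0.0, 1.0]]}
side {'fx': 348.588, 'fy': 348.588, 'cx': 262.137, 'cy': 199.908, 'k1': -0.036, 'cam_to_world': [[-0.929, -0.206, 0.307, 280.536], [-0.369, 0.464, -0.805, 729.164], [0.023, -0.862, -0.507, 606.836], [0.0, 0.0, 0.0, 1.0]]}
wrist {'fx': 310.802, 'fy': 310.802, 'cx': 250.991, 'cy': 196.461, 'k1': -0.03, 'cam_to_world': [[0.26, 0.935, 0.242, 71.137], [0.966, -0.252, -0.066, 524.465], [-0.001, 0.251, -0.968, 383.521], [0.0, 0.0, 0.0, 1.0]]}
```

View pics/scene0.png

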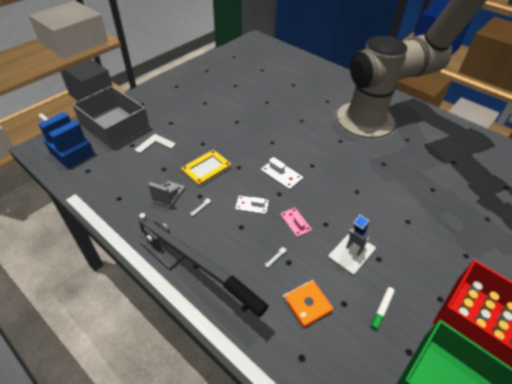

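View pics/side0.png

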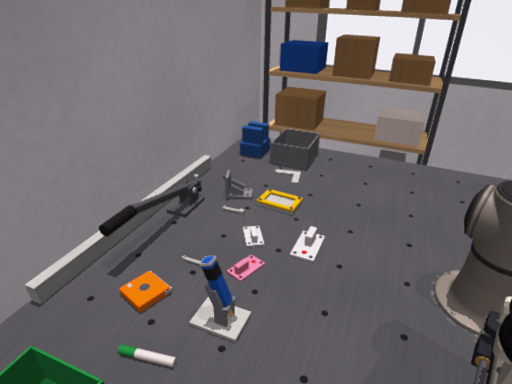

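View pics/wrist0.png

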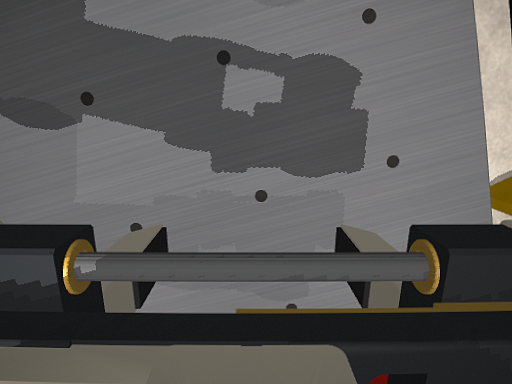

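The scene view shows three plates: a white one at (282,172), larger; a white one at (252,204), smaller; and a pink one at (296,221). The nest is at (206,167) and the probe with its stand at (357,240). By the description I want the smaller white plate at (252,204), so I'll crop in on it to check.

```bash
cat > h.py <<'E'
from plant import bot
import cv2,numpy as np
def ray(c,u,v):
    x,y=(u-c["cx"])/c["fx"],(v-c["cy"])/c["fy"]; xu,yu=x,y
    for _ in range(8):
        s=1+c["k1"]*(xu*xu+yu*yu); xu,yu=x/s,y/s
    T=np.array(c["cam_to_world"]); d=T[:3,:3]@[xu,yu,1]; return T[:3,3],d/np.linalg.norm(d)
def plane(c,p,z):
    o,d=ray(c,*p); return o+d*(z-o[2])/d[2]
def proj(c,P):
    T=np.array(c["cam_to_world"]); q=T[:3,:3].T@(np.array(P,float)-T[:3,3]); x,y=q[0]/q[2],q[1]/q[2]; s=1+c["k1"]*(x*x+y*y)
    return np.array([x*s*c["fx"]+c["cx"],y*s*c["fy"]+c["cy"]])
def tri(l):
    A=np.zeros((3,3));b=np.zeros(3)
    for o,d in l:
        M=np.eye(3)-np.outer(d,d);A+=M;b+=M@o
    return np.linalg.solve(A,b)
def crop(img,x0,y0,x1,y1,name,k=5):
    cv2.imwrite(name,cv2.resize(img[y0:y1,x0:x1,::-1],None,fx=k,fy=k,interpolation=cv2.INTER_CUBIC))
E
python3 - <<'E'
from h import *
a=cv2.imread("pics/scene0.png")[:,:,::-1];b=cv2.imread("pics/side0.png")[:,:,::-1]
crop(a,170,135,320,245,"pics/c1.png");crop(b,225,165,335,285,"pics/c2.png")
crop(a,315,205,385,280,"pics/c3.png",8);crop(b,180,245,260,345,"pics/c4.png",6)
c=bot.calibration("scene")
for n,p in dict(small=(252,204),big=(282,172),pink=(296,221),nest=(206,167),stand=(352,253)).items(): print(n,plane(c,p,5).round(0))
E
```

```text
small [599. -31.   5.]
big [434. -50.   5.]
pink [561. 103.   5.]
nest [ 583. -244.    5.]
stand [544. 279.   5.]
```

View pics/c1.png

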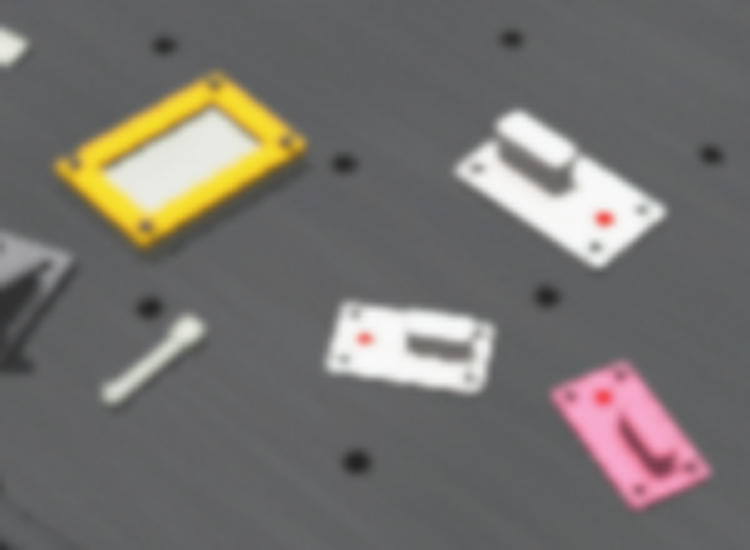

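View pics/c2.png

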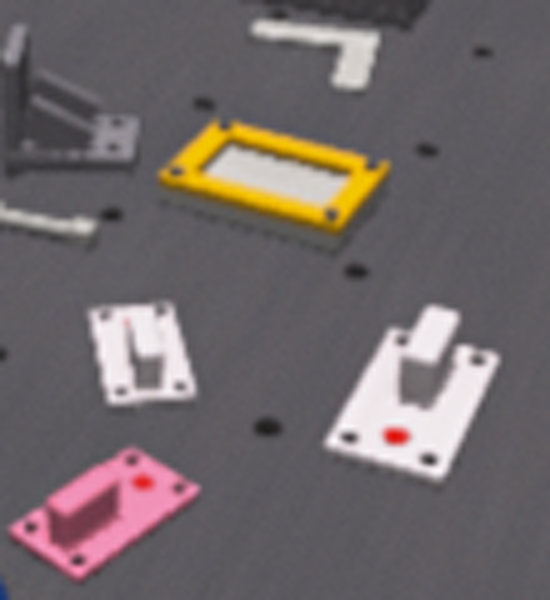

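View pics/c3.png

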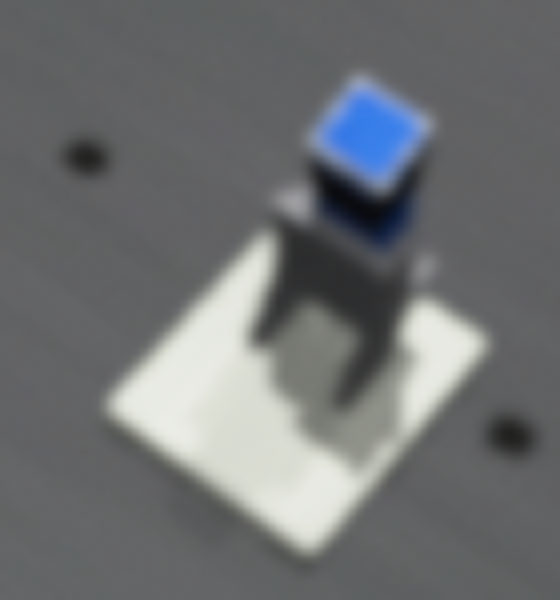

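View pics/c4.png

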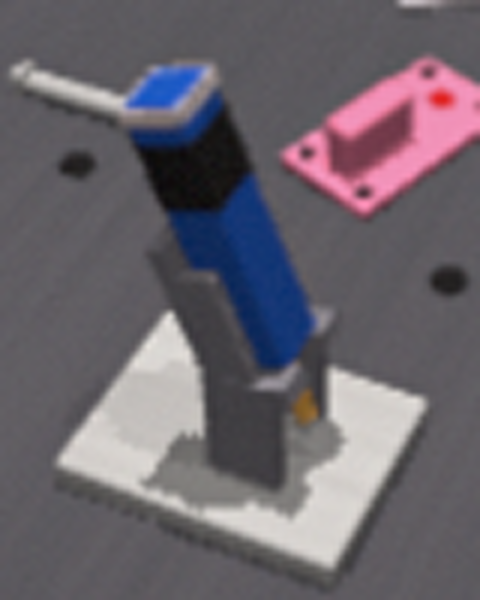

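The crop confirms the smaller white plate (252,204), with its red dot at scene (243,203) and its ridge towards the right. In scene pixels, the nest corners are about (213,149), (232,164), (199,185) and (181,168).

```bash
cat > m1.py <<'E'
from h import *
cs,cd=bot.calibration("scene"),bot.calibration("side")
def P(c,l,k,ox,oy,z): return np.array([plane(c,((x+.5)/k-.5+ox,(y+.5)/k-.5+oy),z) for x,y in l])
def rep(n,A):
    ctr=A[:,:2].mean(0); print(n,"ctr",ctr.round(1))
    for i in range(len(A)):
        d=A[(i+1)%len(A)]-A[i]; print("   edge",np.linalg.norm(d[:2]).round(1),np.degrees(np.arctan2(d[1],d[0])).round(1), A[i].round(0))
rep("nest sc",P(cs,[(216,72),(308,145),(143,248),(55,165)],5,170,135,20))
rep("nest sd",P(cd,[(222,122),(390,167),(343,230),(160,180)],5,225,165,20))
rep("plate sc",P(cs,[(342,302),(495,325),(482,392),(327,372)],5,170,135,6))
rep("plate sd",P(cd,[(90,308),(172,303),(197,395),(110,403)],5,225,165,6))
print("dot sc",P(cs,[(365,338)],5,170,135,6))
rep("stand sd",P(cd,[(57,465),(330,570),(428,402),(165,315)],6,180,245,12))
rep("stand sc",P(cs,[(105,405),(310,560),(490,343)],8,315,205,12))
# probe top centre
f=lambda x,y,k,ox,oy:((x+.5)/k-.5+ox,(y+.5)/k-.5+oy)
t=tri([ray(cs,*f(370,133,8,315,205)),ray(cd,*f(170,91,6,180,245))]); print("top",t)
E
python3 m1.py
```

```text
nest sc ctr [ 589.4 -236.3]
   edge 93.7 84.7 [ 519. -278.   20.]
   edge 133.3 -4.4 [ 528. -184.   20.]
   edge 94.2 -96.7 [ 661. -195.   20.]
   edge 131.0 175.4 [ 650. -288.   20.]
nest sd ctr [ 582.6 -231. ]
   edge 126.6 174.2 [ 642. -283.   20.]
   edge 89.4 86.5 [ 516. -270.   20.]
   edge 130.2 -4.6 [ 521. -181.   20.]
   edge 92.0 -95.8 [ 651. -191.   20.]
plate sc ctr [599.7 -30.8]
   edge 93.1 121.5 [602. -85.   6.]
   edge 52.1 31.9 [553.  -6.   6.]
   edge 90.9 -56.6 [597.  22.   6.]
   edge 55.0 -145.8 [647. -54.   6.]
plate sd ctr [595.3 -29.1]
   edge 49.8 -150.3 [641. -56.   6.]
   edge 91.3 120.9 [598. -81.   6.]
   edge 49.2 31.9 [551.  -3.   6.]
   edge 93.2 -58.7 [592.  23.   6.]
dot sc [[613.03030159 -55.59320873   6.        ]]
stand sd ctr [540.7 280.1]
   edge 106.8 178.9 [594. 318.  12.]
   edge 79.1 -91.2 [488. 320.  12.]
   edge 108.6 0.0 [486. 241.  12.]
   edge 77.0 90.1 [595. 241.  12.]
stand sc ctr [564.  290.2]
   edge 80.6 87.3 [599. 236.  12.]
   edge 111.8 179.3 [603. 317.  12.]
   edge 135.5 -37.2 [491. 318.  12.]
top [563.49790682 275.62885805 159.32509919]
```

```bash
python3 -m inch '[4,-5,0,0,0,-5,1, 8,-9,0,0,0,-10,1, 11,-13,0,0,0,-14,1, 14,-17,0,0,0,-18,1, 17,-20,0,0,0,-22,1]'; python3 -m inch '[4,-4,0,0,0,-5,1, 7,-8,0,0,0,-10,1, 10,-12,0,0,0,-14,1, 13,-16,0,0,0,-18,1, 16,-19,-2,0,0,-21.4,1]'
```

```text
time: 0.65
tool_pos: [298.5, 314.2, 226.1]
tcp_rot: [-3.14, -0.0, 2.492]
contact_force: [1.0, 1.0, -0.0]
grip_width: 91.9
time: 1.15
tool_pos: [457.9, 125.1, 209.4]
tcp_rot: [3.139, 0.002, 2.115]
contact_force: [1.3, 1.4, -0.1]
grip_width: 92.0
```

```bash
python3 -m inch '[4,-4,-1,0,0,0,1, 8,-9,-2,0,0,0,1, 12,-14,-3,0,0,0,1, 15.2,-17.5,-3,0,0,0,1, 15.2,-17.5,-3,0,0,0,1]'; python3 - <<'E'
from h import *
o=bot.get_obs();c=bot.calibration("wrist");im=bot.capture("wrist")
cv2.imwrite("pics/w1.png",im[:,:,::-1]); np.save("w1.npy",np.array(c,dtype=object),allow_pickle=True)
print(o["tool_pos"],o["tcp_rot"]); crop(im,120,0,420,230,"pics/w1c.png",2.6)
E
```

```text
time: 1.65
tool_pos: [611.0, -52.7, 178.4]
tcp_rot: [3.14, 0.001, 2.113]
contact_force: [-0.2, 0.5, -0.3]
grip_width: 91.4
[611.02158273 -52.67169844 178.38544417] [3.13950770e+00 1.46517300e-03 2.11295701e+00]
```

View pics/w1.png

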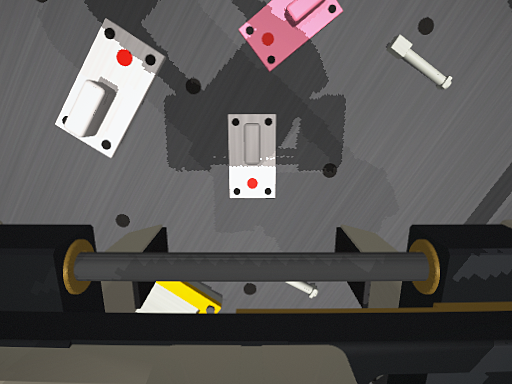

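The wrist view shows the small plate at the centre, corners about (228,114), (275,114), (275,198) and (229,198), with its dot at (252,183).

```bash
python3 - <<'E'
from h import *
from m1 import rep
c=np.load("w1.npy",allow_pickle=True).item()
im=cv2.imread("pics/w1.png"); hsv=cv2.cvtColor(im,cv2.COLOR_BGR2HSV)
crop(im[:,:,::-1],210,100,300,210,"pics/w1c.png",5)
m=((hsv[...,1]>150)&((hsv[...,0]<8)|(hsv[...,0]>172))).astype(np.uint8)
n,l,s,ce=cv2.connectedComponentsWithStats(m)
for i in range(1,n):
    if s[i,4]>30: print(ce[i],s[i,4],plane(c,ce[i],6).round(1))
rep("plate",np.array([plane(c,p,6) for p in [(228,114),(275.5,114),(275.5,198),(229,198)]]))
E
```

```text
nest sc ctr [ 589.4 -236.3]
   edge 93.7 84.7 [ 519. -278.   20.]
   edge 133.3 -4.4 [ 528. -184.   20.]
   edge 94.2 -96.7 [ 661. -195.   20.]
   edge 131.0 175.4 [ 650. -288.   20.]
nest sd ctr [ 582.6 -231. ]
   edge 126.6 174.2 [ 642. -283.   20.]
   edge 89.4 86.5 [ 516. -270.   20.]
   edge 130.2 -4.6 [ 521. -181.   20.]
   edge 92.0 -95.8 [ 651. -191.   20.]
plate sc ctr [599.7 -30.8]
   edge 93.1 121.5 [602. -85.   6.]
   edge 52.1 31.9 [553.  -6.   6.]
   edge 90.9 -56.6 [597.  22.   6.]
   edge 55.0 -145.8 [647. -54.   6.]
plate sd ctr [595.3 -29.1]
   edge 49.8 -150.3 [641. -56.   6.]
   edge 91.3 120.9 [598. -81.   6.]
   edge 49.2 31.9 [551.  -3.   6.]
   edge 93.2 -58.7 [592.  23.   6.]
dot sc [[613.03030159 -55.59320873   6.        ]]
stand sd ctr [540.7 280.1]
   edge 106.8 178.9 [594. 318.  12.]
   edge 79.1 -91.2 [488. 320.  12.]
   edge 108.6 0.0 [486. 241.  12.]
   edge 77.0 90.1 [595. 241.  12.]
stand sc ctr [564.  290.2]
   edge 80.6 87.3 [599. 236.  12.]
   edge 111.8 179.3 [603. 317.  12.]
   edge 135.5 -37.2 [491. 318.  12.]
top [563.49790682 275.62885805 159.32509919]
[267.312  38.752] 125 [551.9  76.3   6. ]
[124.09090909  57.25252525] 198 [439.  -10.8   6. ]
[251.90789474 182.71052632] 76 [613.2 -54.3   6. ]
plate ctr [599.1 -30.7]
   edge 48.8 31.1 [555.  -5.   6.]
   edge 89.3 -57.8 [597.  20.   6.]
   edge 51.1 -148.9 [644. -56.   6.]
   edge 89.3 120.8 [601. -82.   6.]
```

View pics/w1c.png

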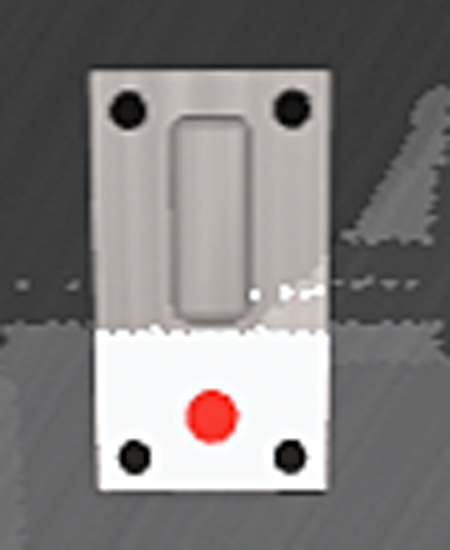

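```bash
python3 -m inch '[-2,3.5,-3,0,0,0,0.2, -2,3.57,-7,0,0,0,0,-2,3.57,-11,0,0,0,0, -2,3.57,-13,0,0,0,0, -2,3.57,-15,0,0,0,0]'
```

```text
time: 2.2
tool_pos: [592.6, -20.5, 25.9]
tcp_rot: [3.141, 0.003, 2.111]
contact_force: [0.7, -0.5, 0.0]
grip_width: 56.0
```

```bash
python3 -m inch '[-0.15,0.3,-1,0,0,0,0, -0.15,0.3,-1.5,0,0,0,0,-0.15,0.3,-1.5,0,0,0,-1, -0.15,0.3,-1.5,0,0,0,-1, -0.15,0.3,-1.5,0,0,0,-1]'; python3 -m inch '[0,0,0,0,0,0,-1,0,0,0,0,0,0,-1,0,0,0,0,0,0,-1,0,0,0,0,0,0,-1,0,0,0,0,0,0,-1]'
```

```text
time: 2.7
tool_pos: [591.8, -17.6, 12.0]
tcp_rot: [3.139, 0.004, 2.111]
contact_force: [0.1, -0.4, 0.3]
grip_width: 26.3
time: 3.2
tool_pos: [592.4, -17.7, 12.9]
tcp_rot: [3.138, 0.005, 2.111]
contact_force: [-1.5, -0.1, 5.8]
grip_width: 15.9
```

```bash
python3 -m inch '[0,0,3,0,0,0,-1, 0,0,7,0,0,0,-1, 0.5,-2,11,0,0,6,-1, 1.5,-6,14,0,0,13,-1, 3,-10,15.5,0,0,20,-1]'; python3 - <<'E'
from plant import bot
print(bot.get_obs())
E
```

```text
time: 3.7
tool_pos: [623.2, -118.2, 171.3]
tcp_rot: [3.136, 0.009, 2.467]
contact_force: [0.7, -0.1, -1.8]
grip_width: 15.8
{'time': 3.7, 'joint_positions': array([-0.30907761,  0.58037118,  1.29105093,  0.00173102,  1.25990748,
       -1.20551626]), 'dq': array([-0.58644902,  0.29547114, -0.89867181,  0.01355049,  0.62872027,
       -1.78238876]), 'tau': array([  2.64214084, -59.02200937, -21.48079634,  -0.11204152,
        -0.23523283,   2.38370374]), 'tool_pos': array([ 623.2005599 , -118.24403698,  171.3296577 ]), 'tcp_rot': array([3.13638226, 0.00899489, 2.46669047]), 'contact_force': array([ 0.67208588, -0.14923897, -1.78801644]), 'moment': array([-0.02558352, -0.02243748,  0.01347498]), 'grip_width': 15.8076630669572}
```

```bash
python3 -m inch '[1,-4,0.3,0,0,8,-1, 2,-8,0.4,0,0,16,-1, 3,-11,0.4,0,0,25,-1, 3.7,-12.2,0.4,0,0,34,-1, 3.7,-12.2,0.4,0,0,34,-1]'; python3 -m inch '[0,0,0,0,0,0,-1,0,0,0,0,0,0,-1,0,0,0,0,0,0,-1,0,0,0,0,0,0,-1,0,0,0,0,0,0,-1]'; python3 - <<'E'
from h import *
o=bot.get_obs();c=bot.calibration("wrist");im=bot.capture("wrist")
cv2.imwrite("pics/w2.png",im[:,:,::-1]); np.save("w2.npy",np.array(c,dtype=object),allow_pickle=True)
print(o["tool_pos"],o["tcp_rot"],o["contact_force"])
E
```

```text
time: 4.2
tool_pos: [660.0, -242.5, 173.9]
tcp_rot: [3.136, 0.008, 3.06]
contact_force: [0.1, 0.6, -2.2]
grip_width: 16.0
time: 4.7
tool_pos: [660.1, -241.9, 174.2]
tcp_rot: [3.136, 0.008, 3.06]
contact_force: [0.5, 0.0, -1.9]
grip_width: 15.9
[ 660.05163937 -241.87435463  174.21046312] [3.13636555 0.00806092 3.0599965 ] [ 0.48775362  0.02983905 -1.8796036 ]
```

View pics/w2.png

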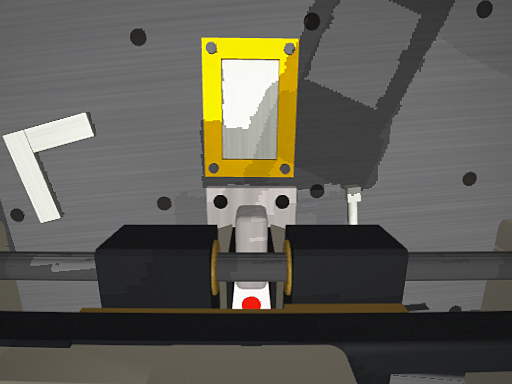

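The view shows the nest ahead, rim about (202,38)–(297,177). The held plate's far edge is at row ~187, columns 207–297, and its dot is at (251,304).

```bash
sed -i 's/^rep("/if __name__=="__main__": rep("/; s/^print/if 0: print/; s/; print("top",t)//' m1.py; python3 - <<'E'
from h import *
from m1 import rep
c=np.load("w2.npy",allow_pickle=True).item()
im=cv2.imread("pics/w2.png"); hsv=cv2.cvtColor(im,cv2.COLOR_BGR2HSV)
m=((hsv[...,0]>18)&(hsv[...,0]<35)&(hsv[...,1]>180)).astype(np.uint8); m[182:]=0
cn,_=cv2.findContours(m,cv2.RETR_CCOMP,cv2.CHAIN_APPROX_NONE)
for k in sorted(cn,key=len)[-2:]:
    r=cv2.minAreaRect(k); b=cv2.boxPoints(r); print(r, "px"); 
    rep("z20",np.array([plane(c,p,20) for p in b]))
h=cv2.minAreaRect(sorted(cn,key=len)[-2])
crop(im[:,:,::-1],195,175,310,315,"pics/w2c.png",4); crop(im[:,:,::-1],195,30,310,185,"pics/w2d.png",4)
for p in [(251.5,304)]:
    q=plane(c,p,167.7); print("dot",q)
for p in [(207,187),(297,187.)]: print("edge",plane(c,p,167.7))
E
```

```text
((250.0, 108.5), (101.0, 60.0), 90.0) px
z20 ctr [ 588.4 -235.8]
   edge 55.8 85.4 [ 539. -260.   20.]
   edge 94.6 -3.3 [ 544. -204.   20.]
   edge 60.3 -94.7 [ 638. -210.   20.]
   edge 94.5 174.0 [ 633. -270.   20.]
((249.5, 107.0), (138.0, 97.0), 90.0) px
z20 ctr [ 588.4 -236.3]
   edge 89.1 85.4 [ 520. -275.   20.]
   edge 129.3 -2.5 [ 528. -187.   20.]
   edge 98.9 -94.7 [ 657. -192.   20.]
   edge 129.1 173.1 [ 649. -291.   20.]
dot [ 701.61787125 -244.63928939  167.7       ]
edge [ 627.50624538 -262.74855175  167.7       ]
edge [ 631.51071042 -214.29439925  167.7       ]
```

View pics/w2c.png

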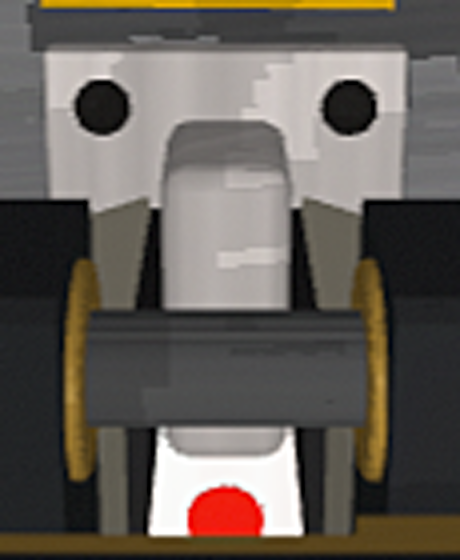

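View pics/w2d.png

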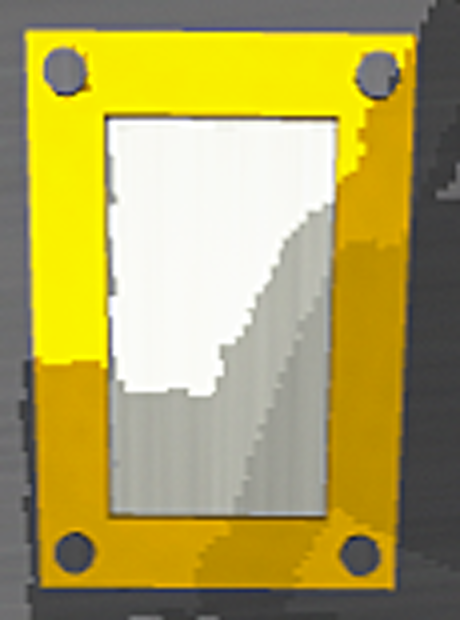

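```bash
python3 - <<'E'
from h import *
from m1 import rep,P
c=np.load("w2.npy",allow_pickle=True).item()
rep("pocket",P(c,[(106,117),(337,117),(327,516),(111,517)],4,195,30,20))
rep("outer",P(c,[(26,30),(414,34),(395,589),(41,587)],4,195,30,20))
A=P(c,[(45,47),(407,47),(225,515),(102,107),(350,107)],4,195,175,167.7); print(A.round(1)); d=A[1]-A[0]; print(np.linalg.norm(d),np.degrees(np.arctan2(d[1],d[0])))
o=bot.get_obs(); print(o["tool_pos"],np.degrees(o["tcp_rot"]))
E
```

```text
pocket ctr [ 588.6 -236.1]
   edge 53.8 85.4 [ 540. -259.   20.]
   edge 93.4 -4.9 [ 544. -205.   20.]
   edge 54.2 -94.4 [ 637. -213.   20.]
   edge 93.5 174.8 [ 633. -267.   20.]
outer ctr [ 588.5 -236.4]
   edge 89.1 84.9 [ 520. -275.   20.]
   edge 130.0 -4.7 [ 528. -186.   20.]
   edge 90.2 -95.0 [ 657. -197.   20.]
   edge 130.1 174.8 [ 649. -287.   20.]
[[ 627.1 -263.3  167.7]
 [ 631.1 -214.6  167.7]
 [ 701.2 -245.   167.7]
 [ 636.1 -256.5  167.7]
 [ 638.9 -222.8  167.7]]
48.86201404292097 85.27600048206332
[ 660.0359363  -242.01273439  174.1646987 ] [179.700093     0.45967368 175.32176991]
```

```bash
python3 -m inch '[-3,0.2,0,0,0,0,-1, -6,0.4,0,0,0,0,-1, -8.54,0.67,-3,0,0,0,-1, -8.54,0.67,-8,0,0,0,-1, -8.54,0.67,-12,0,0,-0.2,-1]'; python3 -m inch '[0,0,0,0,0,0,-1,0,0,0,0,0,0,-1,0,0,0,0,0,0,-1,0,0,0,0,0,0,-1,0,0,0,0,0,0,-1]'; python3 - <<'E'
from h import *
o=bot.get_obs();c=bot.calibration("wrist");im=bot.capture("wrist")
cv2.imwrite("pics/w3.png",im[:,:,::-1]); np.save("w3.npy",np.array(c,dtype=object),allow_pickle=True)
print(o["tool_pos"],o["tcp_rot"],o["contact_force"]); crop(im,150,150,360,320,"pics/w3c.png",3.8)
E
```

```text
time: 5.25
tool_pos: [573.9, -235.2, 53.4]
tcp_rot: [3.137, 0.009, 3.056]
contact_force: [0.7, 0.4, -2.7]
grip_width: 15.5
time: 5.75
tool_pos: [574.8, -235.6, 55.3]
tcp_rot: [3.138, 0.012, 3.056]
contact_force: [0.6, -1.0, -2.3]
grip_width: 15.7
[ 574.84240448 -235.63380665   55.28468725] [3.13808444 0.0117511  3.0557816 ] [ 0.62080431 -1.03641255 -2.26145796]
```

View pics/w3c.png

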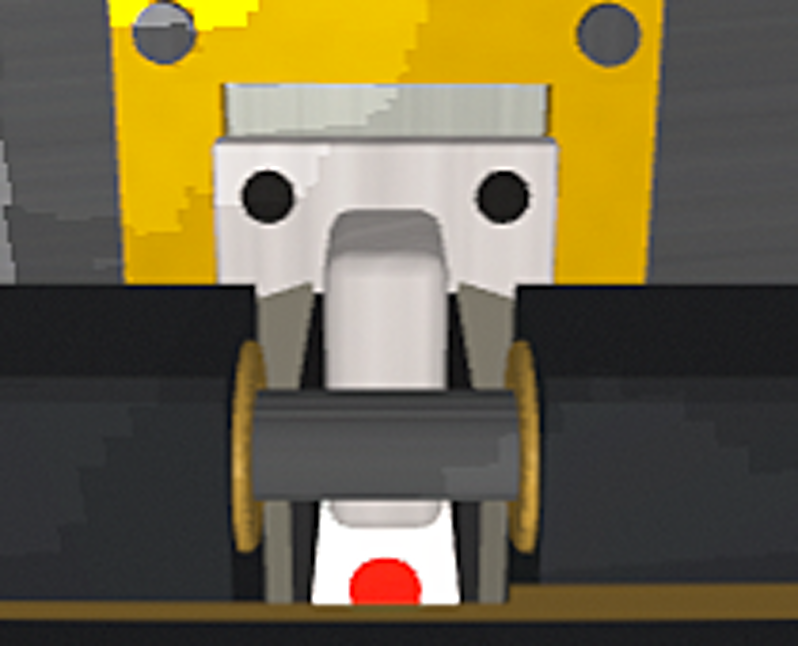

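The plate edge is above the pocket, at crop row 140 (columns 215–556). The pocket's far edge is at crop row 83 (columns 225–547).

```bash
python3 - <<'E'
from h import *
from m1 import P
c=np.load("w3.npy",allow_pickle=True).item()
e=P(c,[(225,83),(547,83)],3.8,150,150,20); p=P(c,[(215,140),(556,140)],3.8,150,150,48.8); d=P(c,[(385,590)],3.8,150,150,48.8)
print(e.round(1),p.round(1),d.round(1))
u=np.array([.9964,-.0845]); v=np.array([.0845,.9964])
for n,A,L in(("pocket",e,47.5),("plate",p,45)):
    m=A.mean(0)[:2]; dd=A[1]-A[0]; print(n,m+u*L,np.linalg.norm(dd),np.degrees(np.arctan2(dd[1],dd[0])))
E
```

```text
[[ 538.9 -258.6   20. ]
 [ 543.5 -205.7   20. ]] [[ 541.9 -256.7   48.8]
 [ 546.1 -208.5   48.8]] [[ 617.1 -239.    48.8]]
pocket [ 588.54430779 -236.19301773] 53.094130438284544 85.07270799332026
plate [ 588.81842693 -236.43438229] 48.40570853487709 85.06000976254286
```

```bash
python3 -m inch '[0,0,-1,0,0,0,-1,0,0,-2,0,0,0,-1,0,0,-2.5,0,0,0,-1,0,0,-2.8,0,0,0,-1,0,0,-2.8,0,0,0,-1]';python3 -m inch '[0,0,-0.1,0,0,0,-1,0,0,-0.2,0,0,0,-1,0,0,-0.3,0,0,0,-1,0,0,-0.3,0,0,0,-1,0,0,-0.3,0,0,0,-1]'
```

```text
time: 6.3
tool_pos: [574.2, -235.3, 26.0]
tcp_rot: [3.137, 0.01, 3.056]
contact_force: [-0.1, -0.7, -1.3]
grip_width: 15.8
time: 6.8
tool_pos: [574.5, -235.4, 24.9]
tcp_rot: [3.138, 0.011, 3.056]
contact_force: [-4.3, 2.0, 9.7]
grip_width: 16.0
```

```bash
python3 -m inch '[0,0,0.1,0,0,0,-0.4,0,0,0.1,0,0,0,-0.3,0,0,0.1,0,0,0,-0.2,0,0,0.1,0,0,0,-0.2,0,0,0.1,0,0,0,-0.2]';python3 -m inch '[0,0,1,0,0,0,-0.2,0,0,4,0,0,0,-0.2,0,0,8,0,0,0,-0.2,3,0,12,0,0,0,-0.2,6,0,13,0,0,0,-0.2]';  python3 - <<'E'
from h import *
o=bot.get_obs();c=bot.calibration("wrist");im=bot.capture("wrist")
cv2.imwrite("pics/w4.png",im[:,:,::-1]); np.save("w4.npy",np.array(c,dtype=object),allow_pickle=True)
print(o["tool_pos"],o["tcp_rot"],o["contact_force"],o["dq"].round(2))
E
```

```text
time: 7.3
tool_pos: [574.5, -235.4, 25.6]
tcp_rot: [3.138, 0.011, 3.056]
contact_force: [0.4, 0.3, -0.6]
grip_width: 36.4
time: 7.8
tool_pos: [636.9, -236.6, 162.8]
tcp_rot: [3.141, 0.02, 3.055]
contact_force: [1.1, -0.9, 0.8]
grip_width: 36.6
[ 636.89345116 -236.57699868  162.79894255] [3.14137204 0.01957875 3.05523704] [ 1.13862374 -0.87025604  0.82115249] [ 0.21  0.5  -1.09 -0.    0.62  0.22]
```

View pics/w4.png

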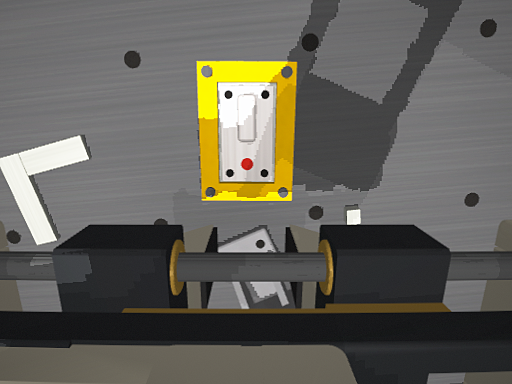

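The plate sits in the pocket with its dot at (247,164). I'll level the tool and measure the dot with the arm at rest.

```bash
python3 -m inch '[0,0,0,0,1.1,0,-0.2,0,0,0,0,1.1,0,-0.2,0,0,0,0,1.1,0,0,0,0,0,0,1.1,0,0,0,0,0,0,1.1,0,0]';  python3 - <<'E'
from h import *
o=bot.get_obs();c=bot.calibration("wrist");im=bot.capture("wrist")
cv2.imwrite("pics/w5.png",im[:,:,::-1]); np.save("w5.npy",np.array(c,dtype=object),allow_pickle=True)
print(o["tool_pos"],o["tcp_rot"],o["contact_force"],o["dq"].round(2))
hsv=cv2.cvtColor(im,cv2.COLOR_RGB2HSV)
m=((hsv[...,1]>150)&((hsv[...,0]<8)|(hsv[...,0]>172))).astype(np.uint8)
n,l,s,ce=cv2.connectedComponentsWithStats(m)
for i in range(1,n):
    if s[i,4]>20: print(ce[i],s[i,4],plane(c,ce[i],18).round(1))
crop(im,190,50,310,210,"pics/w5c.png",3.7)
E
```

```text
time: 8.35
tool_pos: [640.3, -236.1, 161.8]
tcp_rot: [-3.141, 0.003, 3.056]
contact_force: [-0.2, 1.1, -0.4]
grip_width: 45.6
[ 640.26388883 -236.071758    161.83221802] [-3.14059905e+00  3.06059685e-03  3.05621170e+00] [-0.24509032  1.05528831 -0.36973254] [ 0.    0.   -0.01  0.    0.    0.  ]
[246.08571429 162.74285714] 105 [ 616.7 -238.6   18. ]
```

View pics/w5c.png

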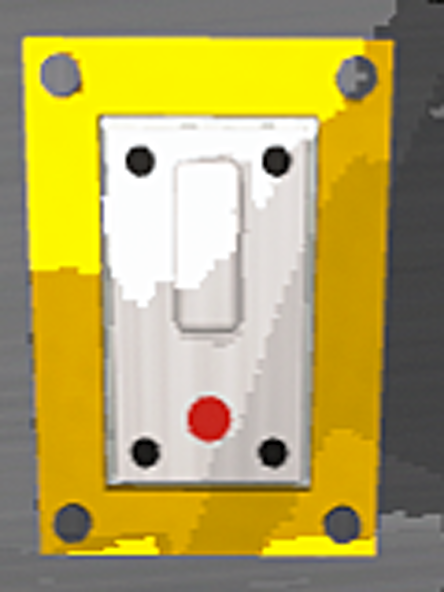

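The plate is flat in the pocket with an even gap on all sides, and its dot is at (616.7,-238.6). Next is the probe.

```bash
python3 -m inch '[0,4,3,0,0,1,0.3, 0,9,6,0,0,2,0.3, 0,14,8,0,0,3,0.3, 0,19,9.5,0,0,4,0.3, 0,24,9.5,0,0,5,0.3]'; python3 -m inch '[0,5,0,0,0,0,0.3, 0,10,0,0,0,0,0.3, 0,15,0,0,0,0,0.3, 0,20,0,0,0,0,0.3, 0,25,0,0,0,0,0.3]';python3 -m inch '[0,2,0,0,0,0,0.3, 0,2,0,0,0,0,0.3, 0,2,0,0,0,0,0.3, 0,2,0,0,0,0,0.3, 0,2,0,0,0,0,0.3]';python3 - <<'E'
from h import *
o=bot.get_obs();c=bot.calibration("wrist");im=bot.capture("wrist")
cv2.imwrite("pics/w6.png",im[:,:,::-1]); np.save("w6.npy",np.array(c,dtype=object),allow_pickle=True)
print(o["tool_pos"],o["tcp_rot"],o["contact_force"],o["dq"].round(2))
E
```

```text
time: 8.9
tool_pos: [640.8, -8.5, 258.5]
tcp_rot: [-3.14, 0.007, -3.14]
contact_force: [0.7, 0.2, 1.2]
grip_width: 59.4
time: 9.4
tool_pos: [640.3, 242.0, 258.6]
tcp_rot: [-3.14, 0.007, -3.14]
contact_force: [1.0, -0.2, 0.7]
grip_width: 59.7
time: 9.9
tool_pos: [640.6, 260.4, 258.8]
tcp_rot: [-3.14, 0.008, 3.141]
contact_force: [0.6, -1.2, -0.2]
grip_width: 59.9
[640.63541685 260.37900103 258.83270998] [-3.1397416   0.00751213  3.14108304] [ 0.63270087 -1.20434013 -0.19201219] [ 0. -0. -0.  0. -0. -0.]
```

View pics/w6.png

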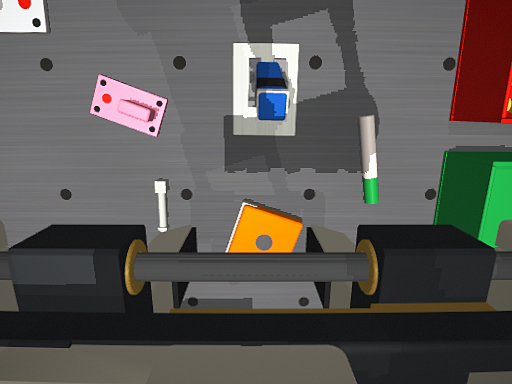

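```bash
python3 - <<'E'
from h import *
im=cv2.imread("pics/w6.png")[:,:,::-1]
crop(im,225,35,310,140,"pics/w6c.png",7)
a=bot.capture("scene");b=bot.capture("side")
cv2.imwrite("pics/s2.png",a[:,:,::-1]);cv2.imwrite("pics/d2.png",b[:,:,::-1])
crop(b,180,240,260,345,"pics/d2c.png",7)
E
```

```text
(no output)
```

View pics/w6c.png

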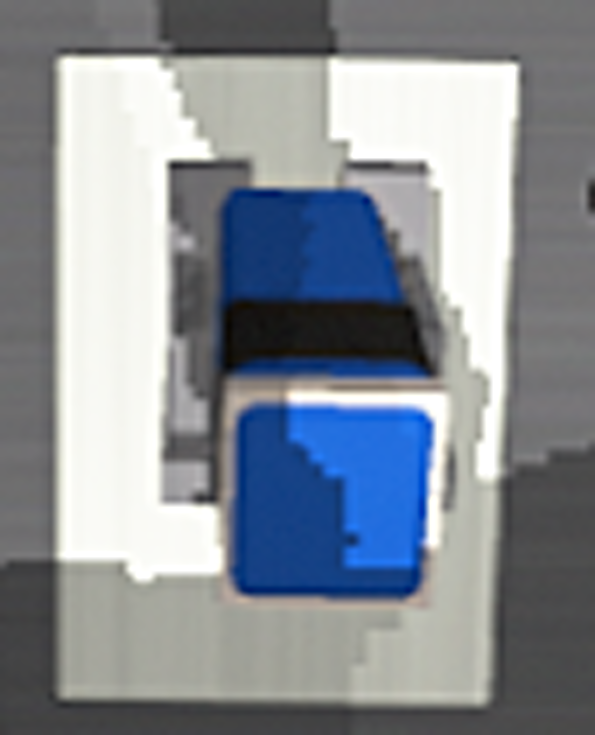

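View pics/d2c.png

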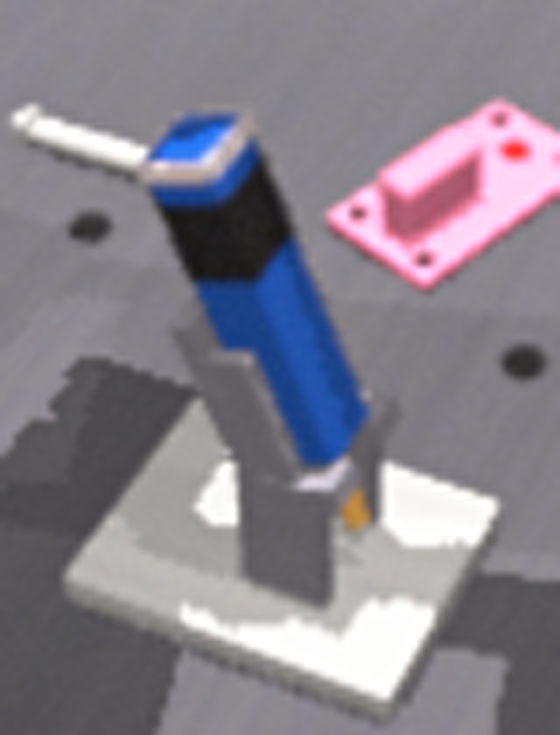

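```bash
python3 - <<'E'
from h import *
from m1 import rep,P
c=np.load("w6.npy",allow_pickle=True).item()
rep("foot",P(c,[(57,55),(520,62),(490,705),(57,700)],7,225,35,12))
cor=[(224,378),(450,390),(429,605),(222,602)]
# top edges: +x side higher? probe leans to +x so +x edge is LOWER
far=P(c,cor[:2],7,225,35,167); near=P(c,cor[2:],7,225,35,159)
rep("top",np.vstack([far,near]))
f=lambda x,y,k,ox,oy:((x+.5)/k-.5+ox,(y+.5)/k-.5+oy)
cd=bot.calibration("side");cs=bot.calibration("scene")
w=ray(c,*f(332,493,7,225,35)); d=ray(cd,*f(199,147,7,180,240)); s=ray(cs,*f(370,133,8,315,205))
print("w+d",tri([w,d]),"w+d+s",tri([w,d,s]),"w+s",tri([w,s]))
# band on wrist-facing (-x) face: edges (225..,302) (.., 370)
E
```

```text
foot ctr [543.9 277.4]
   edge 79.1 89.3 [489. 239.  12.]
   edge 108.5 -0.8 [490. 318.  12.]
   edge 79.1 -90.6 [599. 316.  12.]
   edge 108.7 179.2 [598. 237.  12.]
top ctr [565.5 277. ]
   edge 24.6 87.2 [553. 265. 167.]
   edge 23.0 -2.0 [554. 289. 167.]
   edge 23.8 -90.8 [577. 289. 159.]
   edge 23.9 -180.0 [577. 265. 159.]
w+d [564.01665058 276.7771847  157.92403366] w+d+s [563.77180719 276.46853965 158.65854402] w+s [565.26031886 276.67747857 161.59462144]
```

```bash
python3 -m inch '[-2,0.5,0,0,7,0,0.3, -4,1,-1,0,14,0,0.3, -6,1.68,-4,0,20.4,-0.7,0.3, -6.75,1.68,-7.4,0,20.4,-0.7,0.3,  -6.75,1.68,-7.4,0,20.4,-0.7,0.3]';python3 -m inch '[0,0,0,0,0,0,0.3,0,0,0,0,0,0,0.3,0,0,0,0,0,0,0.3,0,0,0,0,0,0,0.3,0,0,0,0,0,0,0.3]';python3 - <<'E'
from h import *
from scipy.spatial.transform import Rotation as R
o=bot.get_obs();print(o["tool_pos"],R.from_euler("xyz",o["tcp_rot"]).as_matrix().round(4))
im=bot.capture("wrist");cv2.imwrite("pics/w7.png",im[:,:,::-1])
c=bot.calibration("wrist");np.save("w7.npy",np.array(c,dtype=object),allow_pickle=True)
E
```

```text
time: 10.55
tool_pos: [570.5, 276.7, 179.4]
tcp_rot: [-3.134, -0.359, 3.127]
contact_force: [-0.3, 0.5, -0.4]
grip_width: 59.7
time: 11.05
tool_pos: [570.9, 276.8, 180.5]
tcp_rot: [-3.135, -0.357, 3.127]
contact_force: [0.4, -0.3, -0.2]
grip_width: 59.7
[570.8825678  276.76752709 180.49490219] [[-0.9367  0.0117 -0.3498]
 [ 0.0132  0.9999 -0.002 ]
 [ 0.3498 -0.0065 -0.9368]]
```

View pics/w7.png

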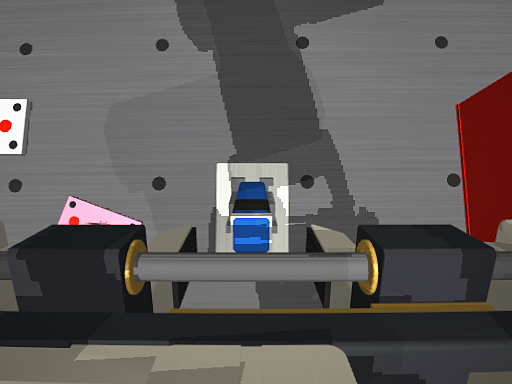

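```bash
python3 -m inch '[-0.7,0,-1.9,0,0,0,0.3, -1.3,0,-3.6,0,0,0,0.3, -1.8,0.03,-5,0,0,0,0.3, -2.1,0.03,-5.9,0,0,0,0.3,  -2.1,0.03,-6,0,0,0,0.3]';python3 - <<'E'
from h import *
o=bot.get_obs();print(o["tool_pos"],o["tcp_rot"],o["contact_force"])
b=bot.capture("side");crop(b,160,210,290,345,"pics/d3c.png",5)
E
```

```text
time: 11.6
tool_pos: [549.1, 277.0, 119.4]
tcp_rot: [-3.134, -0.36, 3.127]
contact_force: [-0.2, 0.2, -0.3]
grip_width: 59.8
[549.09003348 276.98842483 119.40785466] [-3.1338341  -0.35964192  3.12737739] [-0.21811207  0.16456506 -0.26245245]
```

View pics/d3c.png

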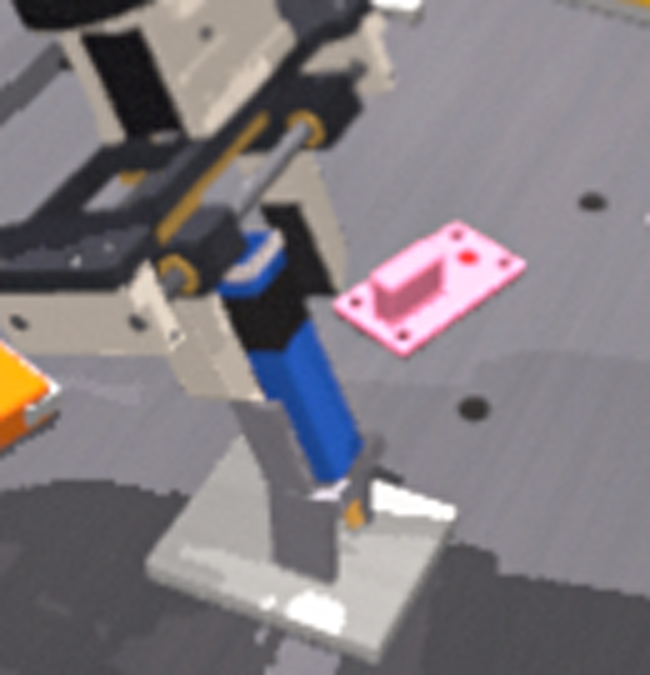

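The fingers straddle the grip band, in line with the probe, so I'll close them.

```bash
python3 -m inch '[0,0,0,0,0,0,-1,0,0,0,0,0,0,-1,0,0,0,0,0,0,-1,0,0,0,0,0,0,-1,0,0,0,0,0,0,-1]'; python3 -m inch '[0,0,0,0,0,0,-1,0,0,0,0,0,0,-1,0,0,0,0,0,0,-1,0,0,0,0,0,0,-1,0,0,0,0,0,0,-1]'
```

```text
time: 12.15
tool_pos: [549.8, 277.0, 120.2]
tcp_rot: [-3.134, -0.358, 3.127]
contact_force: [0.1, 0.5, 0.2]
grip_width: 24.3
time: 12.65
tool_pos: [549.8, 277.1, 120.3]
tcp_rot: [-3.134, -0.358, 3.127]
contact_force: [0.2, 0.1, -0.5]
grip_width: 23.9
```

```bash
python3 -m inch '[0.5,0,1.4,0,0,0,-1, 1.1,0,3,0,0,0,-1, 1.8,0,4.9,0,0,0,-1, 2.5,0,6.9,0,0,0,-1, 3.3,0,9,0,0,0,-1]'; python3 -m inch '[1,0,3,0,0,0,-1, 1,-1,6,0,-5,0,-1, 1,-3,8,0,-10,0,-1, 1,-5,8,0,-15,0,-1, 1,-7,8,0,-20,0,-1]'
```

```text
time: 13.15
tool_pos: [582.8, 277.0, 210.5]
tcp_rot: [-3.134, -0.359, 3.127]
contact_force: [1.4, -0.7, -2.8]
grip_width: 23.7
time: 13.65
tool_pos: [592.9, 206.3, 291.3]
tcp_rot: [-3.139, -0.005, 3.129]
contact_force: [1.1, -0.6, -1.5]
grip_width: 23.6
```

```bash
python3 -m inch '[0.2,-5,0,0,0,0,-1, 0.5,-10,0,0,0,0,-1, 1,-15,0,0,0,0,-1, 1.3,-20,0,0,0,0,-1, 1.5,-25,0,0,0,0,-1]'; python3 -m inch '[0.2,-5,-1,0,0,0,-1, 0.5,-10,-3,0,0,0,-1, 0.7,-14,-7,0,0,0,-1, 0.9,-17.5,-11,0,0,0,-1, 0.9,-19.5,-13.5,0,0,0,-1]'; python3 -m inch '[0,0,0,0,0,0,-1,0,0,0,0,0,0,-1,0,0,0,0,0,0,-1,0,0,0,0,0,0,-1,0,0,0,0,0,0,-1]'
python3 - <<'E'
from h import *
o=bot.get_obs();print(o["tool_pos"],o["tcp_rot"],o["contact_force"])
a=bot.capture("scene");b=bot.capture("side");w=bot.capture("wrist")
for n,i in(("s8",a),("d8",b),("w8",w)): cv2.imwrite(f"pics/{n}.png",i[:,:,::-1])
crop(a,160,80,260,195,"pics/s8c.png",6);crop(b,220,130,330,240,"pics/d8c.png",6)
E
```

```text
time: 14.15
tool_pos: [607.5, -44.4, 291.1]
tcp_rot: [-3.139, -0.005, 3.129]
contact_force: [0.3, 1.0, -1.8]
grip_width: 23.9
time: 14.65
tool_pos: [616.0, -241.2, 154.6]
tcp_rot: [-3.139, -0.005, 3.128]
contact_force: [1.1, 0.6, -1.4]
grip_width: 23.6
time: 15.15
tool_pos: [616.8, -240.3, 156.3]
tcp_rot: [-3.138, -0.003, 3.13]
contact_force: [-0.0, 0.2, -1.9]
grip_width: 23.6
[ 616.82678889 -240.33113876  156.28300856] [-3.13789045e+00 -3.10500779e-03  3.12951376e+00] [-0.04254479  0.18817995 -1.87154172]
```

View pics/s8c.png

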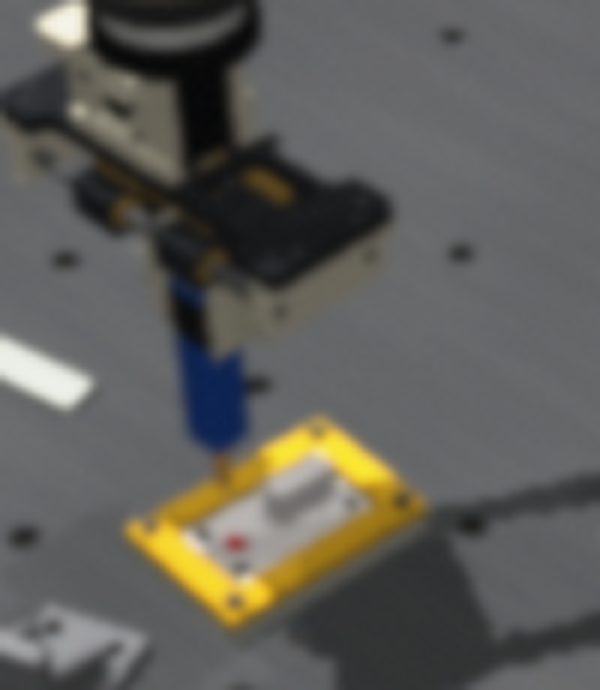

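View pics/d8c.png

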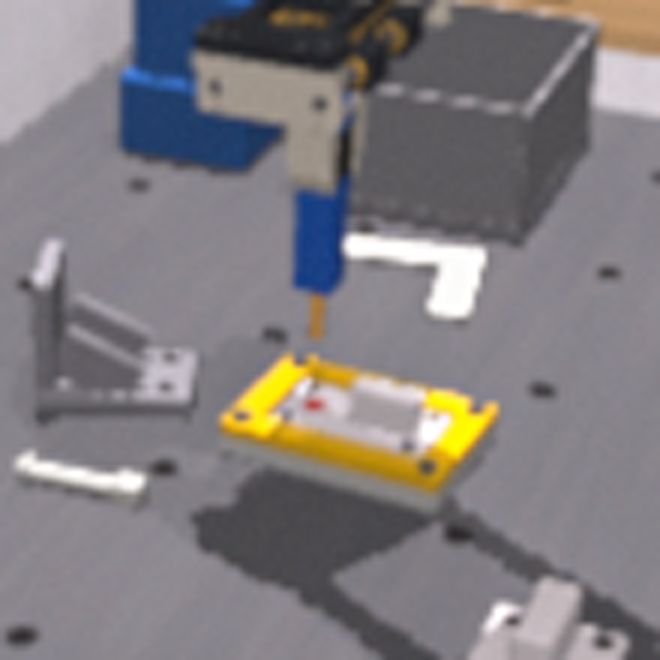

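View pics/w8.png

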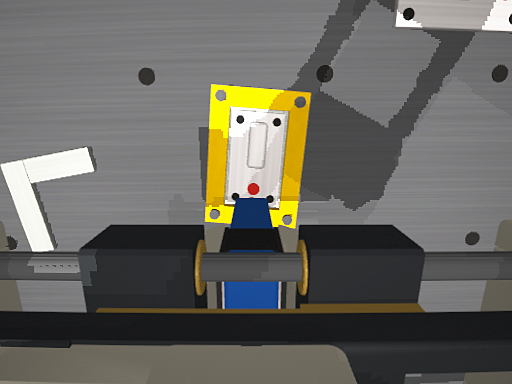

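```bash
python3 - <<'E'
from h import *
cs,cd=bot.calibration("scene"),bot.calibration("side")
f=lambda x,y,k,ox,oy:((x+.5)/k-.5+ox,(y+.5)/k-.5+oy)
def T(a,b): 
    a=f(*a,6,160,80); b=f(*b,6,220,130); return tri([ray(cs,*a),ray(cd,*b)]).round(1)
def fit(im,ch):pass
print("tip",T((222,484),(316.5,337)),"dot",T((236,543),(315,404)))
print("bodybottom", T((216,448),(317,290)))
# dot centroid by mask
for n,c in(("s8",cs),("d8",cd)):
    im=cv2.imread(f"pics/{n}.png"); h=cv2.cvtColor(im,cv2.COLOR_BGR2HSV).astype(int)
    m=((h[...,1]>90)&((h[...,0]<10)|(h[...,0]>170))).astype(np.uint8); 
    n_,l,s,ce=cv2.connectedComponentsWithStats(m)
    for i in range(1,n_):
        if 3<s[i,4]<60 and 185<ce[i][0]<330 and 140<ce[i][1]<215: print(n,ce[i],s[i,4],plane(c,ce[i],18).round(1))
E
```

```text
tip [ 617.  -245.1   56.8] dot [ 615.2 -241.7   15.6]
bodybottom [ 618.5 -244.5   84.9]
s8 [290.16666667 178.16666667] 6 [448.5  -7.1  18. ]
s8 [293.625  209.5625] 16 [541.1  77.9  18. ]
s8 [283.16666667 213.16666667] 6 [572.  64.  18.]
s8 [290.11764706 213.58823529] 17 [559.7  79.6  18. ]
```

The tip is about 41 mm above the dot and roughly 2–3 mm off towards -y. I'll correct that, go down to just above the plate and look again.

```bash
python3 -m inch '[-0.05,0.25,-0.5,0,0,0,-1, -0.05,0.25,-1.5,0,0,0,-1, -0.05,0.25,-2.5,0,0,0,-1, -0.05,0.25,-3.2,0,0,0,-1,-0.05,0.25,-3.2,0,0,0,-1]';  python3 -m inch '[0,0,0,0,0,0,-1,0,0,0,0,0,0,-1,0,0,0,0,0,0,-1,0,0,0,0,0,0,-1,0,0,0,0,0,0,-1]'
python3 - <<'E'
from h import *
o=bot.get_obs();print(o["tool_pos"],o["tcp_rot"],o["contact_force"])
a=bot.capture("scene");b=bot.capture("side");w=bot.capture("wrist")
for n,i in(("s9",a),("d9",b),("w9",w)): cv2.imwrite(f"pics/{n}.png",i[:,:,::-1])
crop(a,170,130,240,190,"pics/s9c.png",10);crop(b,240,165,310,215,"pics/d9c.png",10);crop(w,190,70,320,300,"pics/w9c.png",2.6)
E
```

```text
time: 15.8
tool_pos: [615.0, -237.8, 121.3]
tcp_rot: [-3.14, -0.007, 3.129]
contact_force: [-0.1, -0.0, -1.4]
grip_width: 23.8
time: 16.3
tool_pos: [615.1, -237.9, 121.6]
tcp_rot: [-3.14, -0.007, 3.129]
contact_force: [0.2, -0.5, -0.7]
grip_width: 24.1
[ 615.11795823 -237.90276361  121.61959408] [-3.13976859 -0.0070005   3.12871725] [ 0.18020658 -0.46149789 -0.72815063]
```

View pics/s9c.png

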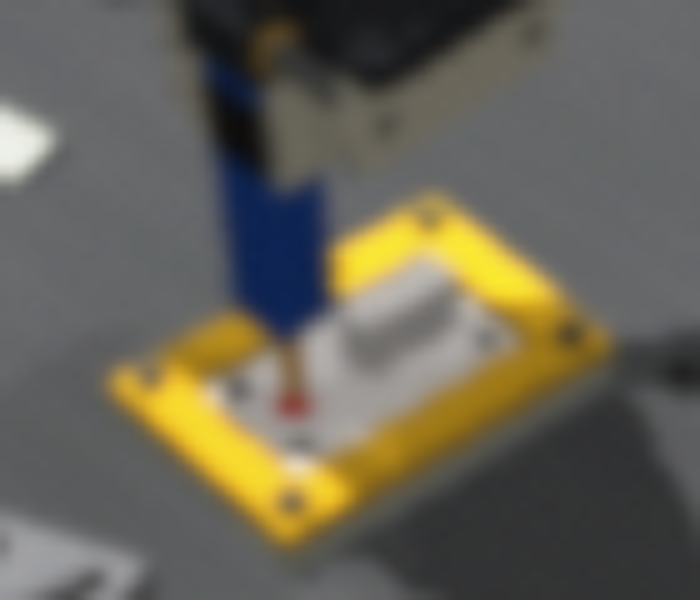

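View pics/d9c.png

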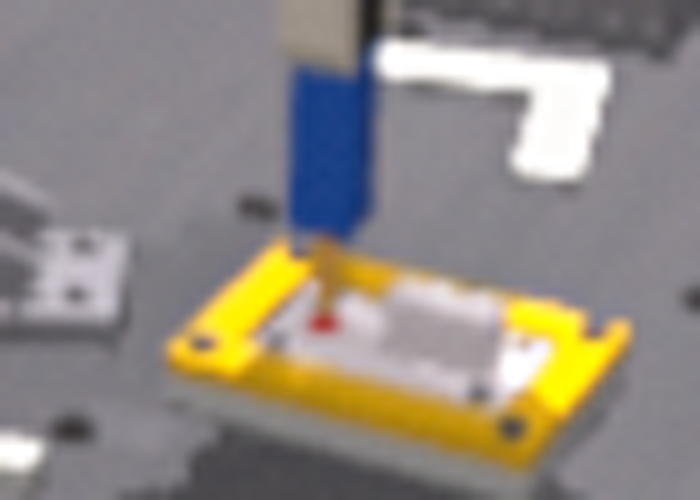

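View pics/w9c.png

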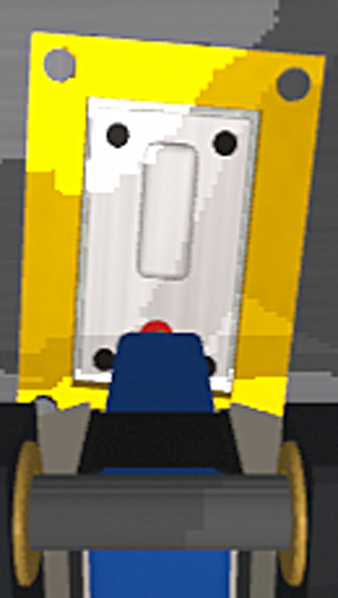

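The tip sits right above the dot in both views: scene crop tip (292,390) and dot (293,404), side crop tip (323,312) and dot (322,324). I'll lower it slowly and watch the force.

```bash
python3 -m inch '[0.05,0,-0.15,0,0,0,-1,0.05,0,-0.3,0,0,0,-1,0.05,0,-0.45,0,0,0,-1,0.05,0,-0.6,0,0,0,-1,0.05,0,-0.6,0,0,0,-1]';  python3 -m inch '[0,0,-0.1,0,0,0,-1,0,0,-0.2,0,0,0,-1,0,0,-0.3,0,0,0,-1,0,0,-0.3,0,0,0,-1,0,0,-0.3,0,0,0,-1]'; python3 - <<'E'
from h import *
for _ in range(6):
    o=bot.get_obs(); print(o["tool_pos"].round(2),o["contact_force"].round(2)); bot.capture("side")
E
```

```text
time: 16.95
tool_pos: [615.5, -237.8, 115.2]
tcp_rot: [-3.14, -0.008, 3.129]
contact_force: [0.6, 1.2, -1.0]
grip_width: 23.9
time: 17.45
tool_pos: [615.6, -237.8, 112.4]
tcp_rot: [-3.14, -0.007, 3.129]
contact_force: [0.1, 0.2, 0.4]
grip_width: 23.9
[ 615.56 -237.83  112.37] [0.07 0.22 0.37]
[ 615.55 -237.87  112.4 ] [-0.05  0.74 -0.03]
[ 615.54 -237.9   112.35] [-0.51 -0.12  0.27]
[ 615.51 -237.86  112.34] [-0.48 -0.08  1.07]
[ 615.53 -237.83  112.3 ] [ 0.16 -0.01  0.69]
[ 615.51 -237.88  112.32] [-0.84 -0.07  1.42]
```

```bash
python3 -m inch '[0,0,-0.1,0,0,0,-1,0,0,-0.2,0,0,0,-1,0,0,-0.25,0,0,0,-1,0,0,-0.25,0,0,0,-1,0,0,-0.25,0,0,0,-1]'; python3 - <<'E'
from h import *
F=[]
for k in range(8):
    o=bot.get_obs(); F.append(o["contact_force"]); im=bot.capture("side" if k%2 else "scene"); 
    if k%2: b=im
    else: a=im
print(o["tool_pos"],o["tcp_rot"],np.mean(F,0),o["grip_width"])
crop(a,170,130,240,190,"pics/s10c.png",10);crop(b,240,165,310,215,"pics/d10c.png",10)
E
```

```text
time: 18.25
tool_pos: [615.6, -237.9, 109.9]
tcp_rot: [-3.14, -0.007, 3.129]
contact_force: [-0.3, 0.9, 1.0]
grip_width: 23.7
[ 615.54374539 -237.87669882  109.82989392] [-3.13994914 -0.00728596  3.1286967 ] [-0.39483527  0.0512305   1.52421964] 23.879084894514136
```

View pics/s10c.png

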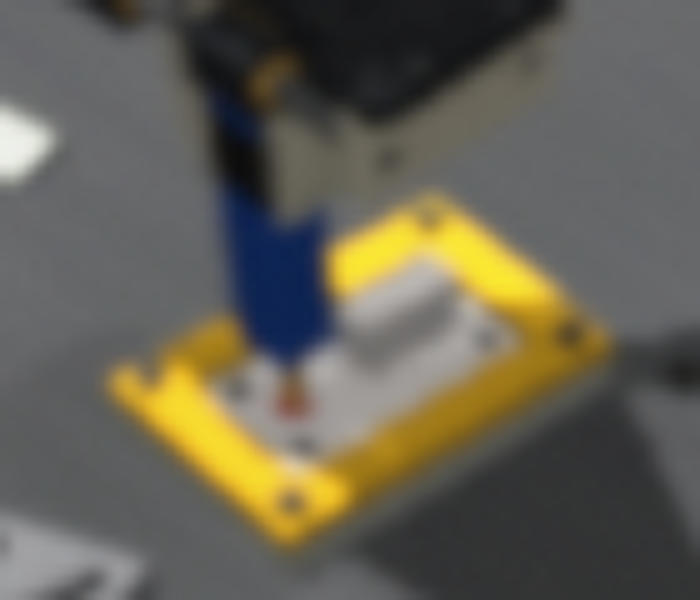

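View pics/d10c.png

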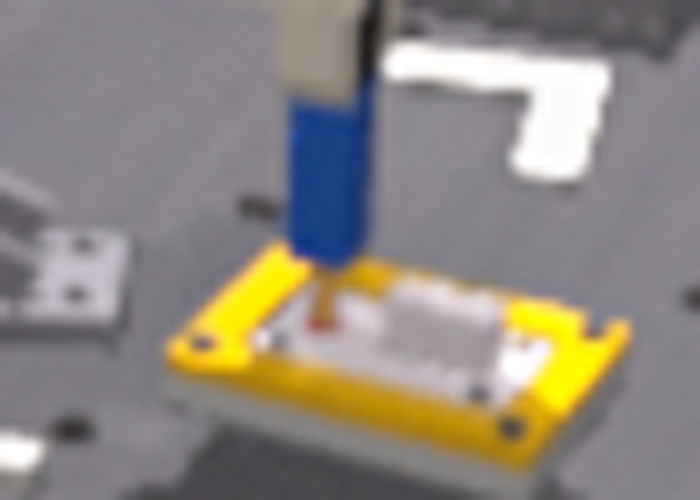

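```bash
python3 - <<'E'
from plant import bot
o=bot.get_obs(); print(o["time"],o["tool_pos"],o["contact_force"],o["grip_width"])
bot.close_job()
E
```

```text
18.65 [ 615.5347186  -237.84622722  109.81440652] [-0.14117702 -0.52266865  2.27733603] 23.820326673038423
the job is handed in; nothing more can be done
```

I laid the smaller zinc plate flat in the nest pocket, ridge and dot up, and let go of it. I then took the blue probe out of its stand and held it upright on the red dot. I handed the job in at 18.65 s while still holding it there. The hand-in gives no verdict, so these are my own last checks:

- **Plate:** right after release, the wrist view showed it flat in the pocket with a gap on all sides. In the last scene and side views it was still seated.
- **Press:** the force reading averaged about 1.5 N. Adding the probe's own weight of about 1.6 N gives about 3 N on the plate, or roughly 6 mm pushed in. The tool's height above first contact gave about the same. Single force readings scattered by about 1 N.
- **Tip position:** the tip looked centred on the dot in the scene view and about 1 mm off in the side view. From the arm's own position I estimated up to about 2 mm along x. All of these are inside the 6 mm limit.
- **Tilt and grip:** the tool was within 0.01 rad of vertical, with the gripper steady at 23.9 mm on the 24 mm body. I did not measure the probe's own tilt separately. It looked upright in both views.
- **Other things:** the arm kept clear of everything else and I saw nothing shifted in the views I looked at. I did not measure their positions again.

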